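# Strip a controller board stack for inspection

## Robot

A 6-joint arm with a two-finger parallel gripper is mounted at the origin on the work surface. World frame = base frame: x ahead of the robot, y to its left, z up, the work surface at z = 0. Lengths are in m, angles in degrees, forces in N, time in s.
With the tool pointing down it reaches from about 0.375 to 0.825 m from the base axis. Payload 5.5 kg.
Tool frame: the origin (TCP) lies between the finger pads; the fingertips stand tip_extent ahead of it and the grasp point (between the pads) lies 11 mm behind it (tip_extent is the distance from the TCP to the fingertips, in m); z points along the fingers, y is the direction in which the jaws open and shut (so a half turn about z gives the same grasp; the last joint's range is limited). The gripper opens to 85 mm and grips with 20 to 120 N. Pads are 22 mm wide; open, the fingers measure 114 mm over their backs; the gripper's body (76 mm by 85 mm) begins 54 mm behind the grasp point. The pads swing forward as they close: fully open they stand 13 mm farther back than shut.
Start: joints at [-65.203, 17.962, -2.699, 69.339, 0, 90], TCP at [0.252, -0.545, 0.239] pointing down, gripper open.
Joint ranges: [-152.73, 152.73], [-39.44, 99.34], [-58.76, 71.6], [-118.89, 123.64], [-81.53, 83.1], [-180, 180]. Speed limits (degrees/s): [136.94, 136.94, 172.46, 180, 180, 180].

## Interface

Orientations are given as a 3x3 rotation matrix whose columns are the frame's x, y, z axes.
In Python, from workcell import * gives the robot as it stands.
- The arm moves only by the tool servo_tool, never from a script. Its argument "commands" is a list of rows, each an object with "translation": the shift along the tool's x, y, z in cm, a list of three; "rot": the turn, a rotation vector about the tool's x, y, z in rad, a list of three. A call has 1 to 20 rows; each row shifts and turns the commanded pose from where the row before left it, along the tool's axes as they then stand; what a row does not reach is not made up. A row lasts 1/8 s, in which the tool goes at most 62.5 mm and 10.7 degrees, less where a joint would pass 70% of its speed; a pose out of reach is approached as far as the arm can. A call is refused whole if a number of a shift passes 6.25 or a number of a turn 0.188, either way. A call with a gripper value outside its range is refused whole. "gripper" is the closure in counts, from 0 (fully open) to 255 (shut), set as the call begins (left out, the last holds). The fingers move at their own pace and stop on an object; "newtons" is the grip in N (left out, the last holds). Time passes only in rows, so rows that do not move let the fingers close. It gives the time, the measured TCP pose, the force and the opening at its end, in the units of the state.
- observe(): the state, without advancing time (a new reading comes with each control period).
- camera(name): name is "scene" or "top"; returns a dict with "color" (480x640x3 uint8, blue, green, red), "fx", "fy", "cx", "cy" (pixels), "rvec" (rotation vector, rad) and "tvec" (3), from world to camera coordinates, as OpenCV has them. Camera axes: x right, y down, z forward; pixel columns grow to the right and rows downward; lengths in m; the calibration is good to about 2 mm. A picture is of the moment at which its call begins. There is no depth.
- hand_in(): hands the job in, once; it reports no verdict.
The state is a dict: "time": time; "q": joint angles; "qd": joint speeds; "effort": joint torques, N m; "ee_pos": TCP position; "tcp_rot": TCP orientation; "force": force on the tool from outside, world axes, zero at the start; "ft_torque": the same for the moment, N m; "gripper_width": finger opening in m.
Only numpy, scipy, OpenCV 4.12 (cv2) and the standard library are available. Lean on these libraries where they do the work, as an engineer would, in place of code of your own. Each camera call takes 0.05 s, during which the arm holds its last target. There are 200 camera calls.

## Task

Take the unscrewed controller stack apart from the top down, one part at a time, without shifting what is still stacked, and set each part down in the middle of its own place: the heat sink in the round steel dish, the green processor board on the white inspection plate, the blue interface board in the black antistatic tray and the faulty tan power board in the red rework tray. All parts stay right way up, the boards on their standoffs with their long side along the long side of the plate or tray; do not drop anything, and leave the solvent bottle and the screw cup where they are.

Things in the scene. Friction and masses are not known exactly. Their poses are not given: they have to be found in the camera images.
- heat_sink: Silver finned aluminium heat sink, 44 (x) x 40 (y) x 24 mm, 70 g, loose on top of the stack. Origin: centre of its underside, z up; fins run along x, flat sides face +-y. The black header shrouds of the green board below stand 3 mm beside those sides and reach 7 mm above its underside: grip above them.
- processor_board: Green circuit board, 72 (x) x 56 (y) x 32 mm, 60 g, second from the top. Origin: centre of its underside (standoff feet); x along its length, z up. Brass standoffs 0-20 mm up, board 20-22, black header shrouds 22-32, flush with the long edges, 50 mm long, centred: grip there, across the 56 mm. Stands loose 22 mm above the blue board's origin, whose shrouds end 10 mm above these feet.
- interface_board: Blue circuit board with silver ports at its ends, 96 (x) x 56 (y) x 34 mm, 70 g, third from the top. Origin: centre of its underside (standoff feet); x along its length, z up. Brass standoffs 0-20 mm up, board 20-22, black header shrouds 22-32, flush with the long edges, 56 mm long, centred: grip there, across the 56 mm. Stands loose 22 mm above the tan board's origin.
- power_board: Tan circuit board, orange terminal block at each end, 120 (x) x 56 (y) x 36 mm, 110 g, lowest of the stack. Origin: centre of its underside (standoff feet); x along its length, z up. Brass standoffs 0-20 mm up, board 20-22, black header shrouds 22-32, flush with the long edges, 60 mm long, centred: grip there, across the 56 mm. Stands loose on a fixed grey base plate, 150 x 84 x 10 mm.
- steel_dish: Fixed round dish of bright steel, 144 mm across the rim, 16 mm high; flat floor 114 mm across, 3 mm above the origin. Origin: centre of its underside, z up.
- inspection_plate: Fixed white plate 124 (x) x 96 (y) mm on a small scissor lab jack. Origin: centre of the jack's underside on the table, z up; the plate's top is 70 mm above it, flat, without rim.
- esd_tray: Fixed black antistatic tray 150 (x) x 126 (y) x 15 mm high, walls 4 mm, floor 4 mm thick. Origin: centre of its underside, x along its long side, z up.
- rework_tray: Fixed red plastic tray 164 (x) x 126 (y) x 15 mm high, walls 4 mm, floor 4 mm thick. Origin: centre of its underside, x along its long side, z up.
- solvent_bottle: White bottle with a blue cap, 48 mm across, 110 mm high, standing; bystander, to be left alone. Origin: centre of its underside.
- screw_cup: Small open yellow cup with screws in it, 60 mm across, 26 mm high; bystander, to be left alone. Origin: centre of its underside.
Not all that is in view belongs to the job. Leave any pink look-alike of the interface_board alone.

How it is judged (in metres and radians):
On the way, in this order (a step that is already met when the one before it is completed fails the run):
1. the heat sink in the steel dish, let go, the rest of the stack still standing where it was (z of heat_sink in the frame of steel_dish between -0.001 and 0.007 m and angle between heat_sink's own z axis and vertical below 0.1 rad and horizontal distance between heat_sink and steel_dish below 0.02 m and contact force between the fingers and heat_sink below 0.05 N and distance of each of processor_board, interface_board, power_board from where it was at the start of the episode below 0.02 m), for 0.2 s.
2. the processor board on the white inspection plate, let go, the rest of the stack still standing where it was (z of processor_board in the frame of inspection_plate between 0.066 and 0.074 m and angle between processor_board's own z axis and vertical below 0.1 rad and x of processor_board in the frame of inspection_plate between -0.015 and 0.015 m and y of processor_board in the frame of inspection_plate between -0.015 and 0.015 m and angle between the x axis of processor_board and the x axis of inspection_plate, either way round below 0.2 rad and contact force between the fingers and processor_board below 0.05 N and distance of each of interface_board, power_board from where it was at the start of the episode below 0.02 m), for 0.2 s.
3. the interface board in the black tray, let go, the rest of the stack still standing where it was (z of interface_board in the frame of esd_tray between 0 and 0.008 m and angle between interface_board's own z axis and vertical below 0.1 rad and x of interface_board in the frame of esd_tray between -0.015 and 0.015 m and y of interface_board in the frame of esd_tray between -0.015 and 0.015 m and angle between the x axis of interface_board and the x axis of esd_tray, either way round below 0.2 rad and contact force between the fingers and interface_board below 0.05 N and distance of power_board from where it was at the start of the episode below 0.02 m), for 0.2 s.
4. the power board in the red tray, let go (z of power_board in the frame of rework_tray between 0 and 0.008 m and angle between power_board's own z axis and vertical below 0.1 rad and x of power_board in the frame of rework_tray between -0.015 and 0.015 m and y of power_board in the frame of rework_tray between -0.015 and 0.015 m and angle between the x axis of power_board and the x axis of rework_tray, either way round below 0.2 rad and contact force between the fingers and power_board below 0.05 N), for 0.2 s.
At the end, for the whole second after the job is handed in: Each part upright on the surface of its own place (height 4 mm, tilt 0.1 rad), at rest and let go: heat sink within 20 mm of the dish's centre; boards within 15 mm of the centre of plate or tray along each of its axes, long sides within 0.2 rad, either way round (z of heat_sink in the frame of steel_dish between -0.001 and 0.007 m and angle between each of heat_sink, processor_board, interface_board, power_board's own z axis and vertical below 0.1 rad and horizontal distance between heat_sink and steel_dish below 0.02 m and linear speed of each of heat_sink, processor_board, interface_board, power_board below 0.02 m/s and angular speed of each of heat_sink, processor_board, interface_board, power_board below 0.2 rad/s and z of processor_board in the frame of inspection_plate between 0.066 and 0.074 m and x of processor_board in the frame of inspection_plate between -0.015 and 0.015 m and y of processor_board in the frame of inspection_plate between -0.015 and 0.015 m and angle between the x axis of processor_board and the x axis of inspection_plate, either way round below 0.2 rad and z of interface_board in the frame of esd_tray between 0 and 0.008 m and x of interface_board in the frame of esd_tray between -0.015 and 0.015 m and y of interface_board in the frame of esd_tray between -0.015 and 0.015 m and angle between the x axis of interface_board and the x axis of esd_tray, either way round below 0.2 rad and z of power_board in the frame of rework_tray between 0 and 0.008 m and x of power_board in the frame of rework_tray between -0.015 and 0.015 m and y of power_board in the frame of rework_tray between -0.015 and 0.015 m and angle between the x axis of power_board and the x axis of rework_tray, either way round below 0.2 rad); the robot touches nothing.
It fails at once if the solvent bottle is pushed away or knocked over (distance of solvent_bottle from where it was at the start of the episode above 0.02 m or angle between solvent_bottle's own z axis and vertical above 0.3 rad).
It fails at once if the screw cup is pushed away or knocked over (distance of screw_cup from where it was at the start of the episode above 0.02 m or angle between screw_cup's own z axis and vertical above 0.3 rad).
It fails at once if a part is dropped: it falls free at more than 0.6 m/s ((contact force between heat_sink and anything else below 0.02 N and linear speed of heat_sink above 0.6 m/s) or (contact force between processor_board and anything else below 0.02 N and linear speed of processor_board above 0.6 m/s) or (contact force between interface_board and anything else below 0.02 N and linear speed of interface_board above 0.6 m/s) or (contact force between power_board and anything else below 0.02 N and linear speed of power_board above 0.6 m/s)).
It also fails if it takes over 104 s, if anything falls off the work surface, if the arm or the gripper's body presses on something with over 40 N, if the wrist force passes 120 N, or if a joint passes its speed limit or range.

## Working session

There is one attempt and no reset: what is moved stays moved. The work goes in short steps, Python scripts to look and compute and a tool call to move; the robot and the scene stay as the last step left them, time stands still between calls to the robot, and variables do not carry over. Pictures are saved under pics/ and viewed, about 12 in all and at most 16, crops included, and the job is handed in when it is done.

Besides the shell and the picture viewer there is one more tool, called after "Request:" as name(argument=value, ...), one argument or row to a line, values as JSON. servo_tool: Moves the arm, as the interface text tells. Its arguments: {"type":"object","properties":{"commands":{"type":"array"},"gripper":{"type":"number"},"newtons":{"type":"number"}},"required":["commands"]}

```bash
ls; mkdir -p pics; python3 - <<'E'
from workcell import *
import cv2, numpy as np
s=observe();print(s)
for n in("scene","top"):
    c=camera(n);cv2.imwrite(f"pics/{n}0.png",c["color"])
    print(n,c["fx"],c["fy"],c["cx"],c["cy"],c["rvec"],c["tvec"])
E
```

```text
pics
{'time': 0.0, 'q': array([-6.52024720e+01,  1.80059339e+01, -2.75546246e+00,  6.93381532e+01,
       -4.24749146e-04,  9.00004685e+01]), 'qd': array([ 0.04945758,  0.08077511, -0.21353788,  0.03481285,  0.08507799,
        0.01702403]), 'effort': array([ 1.49903964e-03, -5.39596260e+01,  3.39744222e+01,  1.92427385e-02,
       -1.14915592e-04,  8.86537862e-06]), 'ee_pos': array([ 0.25140864, -0.54416551,  0.23840686]), 'tcp_rot': array([[ 9.07798999e-01,  4.19404859e-01, -7.35445664e-04],
       [ 4.19405504e-01, -9.07797634e-01,  1.57415526e-03],
       [-7.42746746e-06, -1.73746653e-03, -9.99998491e-01]]), 'force': array([ 0.65073048, -0.0542354 , -0.459546  ]), 'ft_torque': array([ 0.01280934,  0.01777342, -0.01257664]), 'gripper_width': 0.08508635699200277}
scene 555.8948644613972 555.8948644613972 322.43894952529894 241.0097665012825 [ 2.26377262  1.3194655  -0.39865531] [-0.28519088 -0.32273688  1.73595809]
top 553.5876248231535 553.5876248231535 328.61899328677015 234.98957810450375 [ 2.13434978 -2.15124766  0.13877701] [0.06185755 0.51313842 1.26657722]
```

View pics/scene0.png

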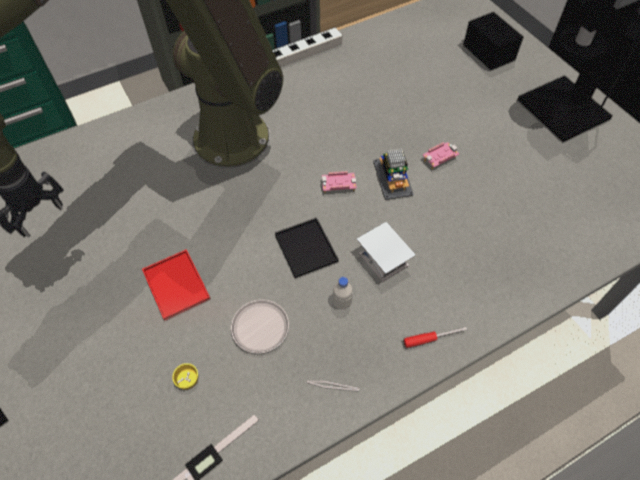

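View pics/top0.png

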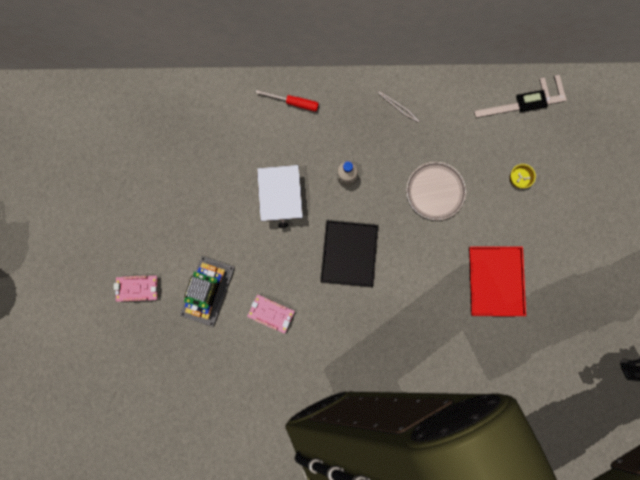

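The scene picture shows the stack at (395,175), plate (386,247), black tray (306,247), dish (260,326), red tray (176,284), bottle (343,290) and cup (185,376). In the top picture the stack is at (207,290), plate (280,193), black tray (350,253), dish (436,190), red tray (497,281), bottle (348,172) and cup (522,177).

```bash
cat > h.py <<'E'
from workcell import *
import cv2, numpy as np
def cam(n):
    c=camera(n); c["K"]=np.array([[c["fx"],0,c["cx"]],[0,c["fy"],c["cy"]],[0,0,1.]])
    c["R"]=cv2.Rodrigues(np.array(c["rvec"],float))[0]; c["t"]=np.array(c["tvec"],float); return c
def ray(c,uv):
    d=c["R"].T@np.linalg.solve(c["K"],[uv[0],uv[1],1.]); return -c["R"].T@c["t"],d
def onplane(c,uv,z):
    o,d=ray(c,uv); return o+d*(z-o[2])/d[2]
def tri(c1,p1,c2,p2):
    o1,d1=ray(c1,p1);o2,d2=ray(c2,p2)
    s=np.linalg.lstsq(np.c_[d1,-d2],o2-o1,rcond=None)[0]
    a,b=o1+d1*s[0],o2+d2*s[1]; return (a+b)/2,np.linalg.norm(a-b)
def proj(c,X):
    p=c["K"]@(c["R"]@np.asarray(X)+c["t"]); return p[:2]/p[2]
def blob(c,f,box):
    """largest contour of mask f(hsv) in box (u0,v0,u1,v1)"""
    hsv=cv2.cvtColor(c["color"],cv2.COLOR_BGR2HSV).astype(int)
    m=f(hsv[...,0],hsv[...,1],hsv[...,2]).astype(np.uint8); k=np.zeros_like(m)
    u0,v0,u1,v1=box; k[v0:v1,u0:u1]=m[v0:v1,u0:u1]
    k=cv2.morphologyEx(k,cv2.MORPH_CLOSE,np.ones((3,3)))
    cs=cv2.findContours(k,cv2.RETR_EXTERNAL,cv2.CHAIN_APPROX_NONE)[0]
    return max(cs,key=cv2.contourArea)[:,0].astype(float)
def rect(c,f,box,z):
    """blob contour cast on plane z -> min area rect centre, long-side angle, sides(mm)"""
    P=np.array([onplane(c,p,z)[:2] for p in blob(c,f,box)])*1000
    (ce,(w,h),a)=cv2.minAreaRect(P.astype(np.float32))
    if w<h: w,h,a=h,w,a+90
    return np.round(ce,1),np.round([w,h],1),round((a+90)%180-90,1)
RED=lambda h,s,v:((h<8)|(h>172))&(s>170)&(v>90)
BLK=lambda h,s,v:(v<50)
WHT=lambda h,s,v:(v>165)&(s<60)
E
python3 - <<'E'
from h import *
s,t=cam("scene"),cam("top")
bx={"red":(RED,(130,235,225,330),(455,235,540,330)),"blk":(BLK,(265,210,345,285),(310,210,390,297)),
"wht":(WHT,(350,215,420,274),(245,155,312,228))}
for n,(f,b1,b2) in bx.items():
    m=[]
    for c,b in((s,b1),(t,b2)):
        B=blob(c,f,b).astype(np.float32);r=cv2.minAreaRect(B);m.append(np.array(r[0]))
    X,e=tri(s,m[0],t,m[1]);print(n,"tri",X.round(4),round(e,4))
    for c,b in((s,b1),(t,b2)):
        print("   ",*rect(c,f,b,{"red":.015,"blk":.015,"wht":.07}[n]))
a=s["color"][140:210,360:450];b=t["color"][245:335,165:250]
g=lambda i:cv2.resize(i,(400,int(400*i.shape[0]/i.shape[1])),interpolation=cv2.INTER_CUBIC)
A,B=g(a),g(b);o=np.zeros((max(len(A),len(B)),800,3),np.uint8);o[:len(A),:400]=A;o[:len(B),400:]=B
cv2.imwrite("pics/st.png",o);print(A.shape,B.shape)
E
```

```text
red tri [ 0.4041 -0.3409  0.0066] 0.0001
    [ 407.7 -340.8] [162.9 122.4] -0.7
    [ 404.4 -337.8] [160.1 127. ] -0.4
blk tri [0.4738 0.0091 0.004 ] 0.0007
    [478.2   5.6] [150.5 123.9] -6.0
    [472.9   9.4] [146.9 122.9] -5.9
wht tri [0.6098 0.172  0.0681] 0.0006
    [610.4 171.1] [127.9  98.3] 4.1
    [610.  171.8] [125.   95.4] 4.1
(311, 400, 3) (423, 400, 3)
```

View pics/st.png

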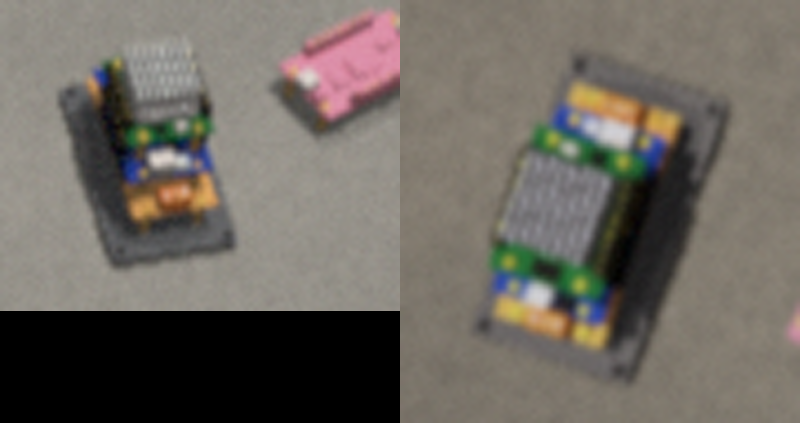

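The crop shows, from the top view (scale 4.7), base-plate corners at about (575,58), (728,100), (632,378) and (480,330), and the heat-sink top around (555,208). The stack is tilted by about 18°.

```bash
python3 - <<'E'
from h import *
s,t=cam("scene"),cam("top")
print("cams",(-s["R"].T@s["t"]).round(3),(-t["R"].T@t["t"]).round(3))
T=lambda u,v:(165+(u-400+.5)/4.706-.5,245+(v+.5)/4.706-.5)
S=lambda u,v:(360+(u+.5)/4.444-.5,140+(v+.5)/4.444-.5)
def quad(c,ps,z):
    P=np.array([onplane(c,p,z)[:2] for p in ps]);
    d=P[0]-P[3]+P[1]-P[2];return (P.mean(0)*1000).round(1),np.degrees(np.arctan2(d[1],d[0])).round(1),[round(np.linalg.norm(P[i]-P[i-1])*1e3) for i in range(4)]
print("base top",quad(t,[T(575,55),T(731,100),T(634,381),T(478,333)],.010))
print("hs top",quad(t,[T(530,150),T(614,165),T(587,267),T(497,245)],.100))
tx=(165,245,235,335);sx=(362,140,420,205)
GRN=lambda h,s_,v:(h>45)&(h<80)&(s_>90)&(v>35)
ORG=lambda h,s_,v:(h>8)&(h<25)&(s_>120)&(v>80)
BLU=lambda h,s_,v:(h>105)&(h<130)&(s_>120)&(v>50)
def allrect(c,f,box,z):
    hsv=cv2.cvtColor(c["color"],cv2.COLOR_BGR2HSV).astype(int);m=f(hsv[...,0],hsv[...,1],hsv[...,2])
    vs,us=np.nonzero(m);k=(us>=box[0])&(us<box[2])&(vs>=box[1])&(vs<box[3])
    P=np.array([onplane(c,p,z)[:2] for p in zip(us[k],vs[k])])*1000
    ce,(w,h),a=cv2.minAreaRect(P.astype(np.float32))
    if w<h:w,h,a=h,w,a+90
    return np.round(ce,1),round(w),round(h),round((a+90)%180-90,1),k.sum()
for n,f,z in(("grn",GRN,.076),("blu",BLU,.054),("org",ORG,.036)):
    print(n,allrect(t,f,tx,z),allrect(s,f,sx,z))
# heat sink blob: bright, low sat
HS=lambda h,s_,v:(v>105)&(s_<45)
for c,b in((t,(185,272,215,303)),(s,(384,146,409,168))):
    B=blob(c,HS,b);print("hs",len(B),rect(c,HS,b,.100),np.array(cv2.minAreaRect(B.astype(np.float32))[0]).round(1))
# dish
for c,b in((s,(225,293,296,360)),(t,(400,155,472,226))):
    g=cv2.cvtColor(c["color"],cv2.COLOR_BGR2HSV); u0,v0,u1,v1=b
    D=lambda h,s_,v:(v>150)&(s_<70)
    B=blob(c,D,b);P=np.array([onplane(c,p,.016)[:2] for p in cv2.convexHull(B.astype(np.float32))[:,0]])*1000
    print("dish",cv2.fitEllipse(P.astype(np.float32)),cv2.minEnclosingCircle(P.astype(np.float32)))
for n,p,q,z in(("cap",(343,282),(348,166),.110),("cup",(185,376),(522,176),.026)):
    print(n,tri(s,p,t,q),onplane(t,q,z))
for X in ([.58,.30,.1],):pass
E
```

```text
cams [ 1.203 -0.34   1.279] [0.33  0.043 1.327]
base top (array([386.6, 345.3]), np.float64(-18.1), [147, 83, 148, 83])
hs top (array([387.4, 347.3]), np.float64(-15.7), [47, 41, 49, 44])
grn (array([384.7, 347.8]), 71, 55, -18.5, np.int64(165)) (array([413.3, 335.9]), 55, 15, 69.4, np.int64(47))
blu (array([385.2, 347.8]), 91, 55, -19.1, np.int64(45)) (array([388.3, 345.7]), 91, 56, -22.5, np.int64(39))
org (array([385.3, 346.5]), 121, 56, -18.3, np.int64(174)) (array([395.1, 343. ]), 119, 56, -19.3, np.int64(149))
hs 91 (array([394.4, 355.6]), array([60. , 52.6]), 71.4) [194.7 285.4]
hs 95 (array([388.1, 346.6]), array([79.3, 68. ]), -32.9) [396.  156.5]
dish ((597.2254638671875, -202.66650390625), (207.6456298828125, 242.51625061035156), 19.54222869873047) ((613.2129516601562, -201.7113494873047), 119.67381286621094)
dish ((622.3887939453125, -203.16574096679688), (129.22862243652344, 143.3948516845703), 14.281410217285156) ((624.0052490234375, -201.7431640625), 72.10598754882812)
cap (array([0.66189353, 0.01189659, 0.10377836]), np.float64(7.463272512369237e-05)) [0.66022273 0.0120899  0.11      ]
cup (array([ 0.6556544 , -0.41035409,  0.01848676]), np.float64(0.0013639158973292877)) [ 0.65400863 -0.40708904  0.026     ]
```

```bash
cat >> h.py <<'E'
def go(x,y,z,yaw):
    """print what to do to get there: turn about tool z first (rad), then shift in the turned tool axes (cm). yaw = world angle of tool y, deg"""
    s=observe();p=np.array(s["ee_pos"]);R=np.array(s["tcp_rot"])
    a=np.degrees(np.arctan2(R[1,1],R[0,1]));d=(yaw-a+180)%360-180
    c,n=np.cos(np.radians(yaw)),np.sin(np.radians(yaw))
    Rn=np.array([[-n,c,0],[c,n,0],[0,0,-1]]).astype(float)
    e=np.array([x,y,z])-p
    print("t",round(s["time"],2),"at",p.round(4),"yaw",a.round(1),"tilt",np.degrees(np.arccos(-R[2,2])).round(2),"w",round(s["gripper_width"]*1e3,1),"F",s["force"].round(1),
     "\n  turn rad",round(-np.radians(d),3),"then shift cm",(Rn.T@e*100).round(2))
E
python3 - <<'E'
import workcell
print([n for n in dir(workcell) if not n.startswith("__")]); print(getattr(workcell,"tip_extent",None))
from h import *
s,t=cam("scene"),cam("top")
T=lambda u,v:(165+(u-400+.5)/4.706-.5,245+(v+.5)/4.706-.5)
S=lambda u,v:(360+(u+.5)/4.444-.5,140+(v+.5)/4.444-.5)
print("hs",tri(s,S(160,67),t,T(556,207)))
print("org end",tri(s,S(172,208),t,T(540,345)), "base corner",tri(s,S(118,265),t,T(484,330)),tri(s,S(233,246),t,T(634,381)))
print("dish",tri(s,(259.5,326),t,(436,190.5)),onplane(t,(436,190.5),.012))
go(.45,-.2,.239,71.7)
E
```

```text
['PlanningError', 'camera', 'hand_in', 'observe', 'tip_extent']
0.008
hs (array([0.38673915, 0.34585254, 0.10500827]), np.float64(0.0013759642280233302))
org end (array([ 0.32376502,  0.42317583, -0.15535864]), np.float64(0.010725665394034887)) base corner (array([ 0.31840606,  0.43305077, -0.21911301]), np.float64(0.07065180622585443)) (array([ 0.32742779,  0.42267651, -0.2028724 ]), np.float64(0.10844674733899855))
dish (array([ 0.62378188, -0.20290875,  0.01105366]), np.float64(0.00020266245616631405)) [ 0.62360918 -0.20263758  0.012     ]
t 0.4 at [ 0.2516 -0.5446  0.2391] yaw -65.2 tilt 0.02 w 85.4 F [0.3 0.1 0.5] 
  turn rad -2.389 then shift cm [-8.020e+00  3.895e+01  1.000e-02]
```

Request:
servo_tool(
  commands=[
    {"translation": [0, 0, 0], "rot": [0, 0, -0.184]},
    {"translation": [0, 0, 0], "rot": [0, 0, -0.184]},
    {"translation": [0, 0, 0], "rot": [0, 0, -0.184]},
    {"translation": [0, 0, 0], "rot": [0, 0, -0.184]},
    {"translation": [0, 0, 0], "rot": [0, 0, -0.184]},
    {"translation": [0, 0, 0], "rot": [0, 0, -0.184]},
    {"translation": [0, 0, 0], "rot": [0, 0, -0.184]},
    {"translation": [0, 0, 0], "rot": [0, 0, -0.184]},
    {"translation": [0, 0, 0], "rot": [0, 0, -0.184]},
    {"translation": [0, 0, 0], "rot": [0, 0, -0.184]},
    {"translation": [0, 0, 0], "rot": [0, 0, -0.184]},
    {"translation": [0, 0, 0], "rot": [0, 0, -0.184]},
    {"translation": [0, 0, 0], "rot": [0, 0, -0.181]},
  ],
  gripper=0,
  newtons=30,
)

```text
time: 2.02
ee_pos: [0.2516, -0.5447, 0.2393]
tcp_rot: [[-0.951, 0.309, -0.0], [0.309, 0.951, -0.0], [0.0, -0.0, -1.0]]
force: [-0.1, -0.2, -0.4]
gripper_width: 0.0855
```

Request:
servo_tool(
  commands=[
    {"translation": [-1, 4.9, 0], "rot": [0, 0, 0]},
    {"translation": [-1, 4.9, 0], "rot": [0, 0, 0]},
    {"translation": [-1, 4.9, 0], "rot": [0, 0, 0]},
    {"translation": [-1, 4.9, 0], "rot": [0, 0, 0]},
    {"translation": [-1, 4.9, 0], "rot": [0, 0, 0]},
    {"translation": [-1, 4.9, 0], "rot": [0, 0, 0]},
    {"translation": [-1, 4.9, 0], "rot": [0, 0, 0]},
    {"translation": [-1, 4.9, 0], "rot": [0, 0, 0]},
    {"translation": [0, 0, 0], "rot": [0, 0, 0]},
  ],
)

```text
time: 3.15
ee_pos: [0.4521, -0.1952, 0.2394]
tcp_rot: [[-0.951, 0.31, 0.001], [0.31, 0.951, 0.0], [-0.0, 0.001, -1.0]]
force: [0.0, -0.2, -0.8]
gripper_width: 0.0855
```

```bash
python3 -c "
from h import *
go(.386,.3468,.16,71.7)"
```

```text
t 3.15 at [ 0.4521 -0.1952  0.2394] yaw 72.0 tilt 0.04 w 85.5 F [ 0.  -0.2 -0.8] 
  turn rad 0.005 then shift cm [23.3  49.39  7.94]
```

Request:
servo_tool(
  commands=[
    {"translation": [2.33, 4.94, 0], "rot": [0, 0, 0.005]},
    {"translation": [2.33, 4.94, 0], "rot": [0, 0, 0]},
    {"translation": [2.33, 4.94, 0], "rot": [0, 0, 0]},
    {"translation": [2.33, 4.94, 0], "rot": [0, 0, 0]},
    {"translation": [2.33, 4.94, 0], "rot": [0, 0, 0]},
    {"translation": [2.33, 4.94, 0], "rot": [0, 0, 0]},
    {"translation": [2.33, 4.94, 0], "rot": [0, 0, 0]},
    {"translation": [2.33, 4.94, 0], "rot": [0, 0, 0]},
    {"translation": [2.33, 4.94, 0], "rot": [0, 0, 0]},
    {"translation": [2.33, 4.94, 0], "rot": [0, 0, 0]},
    {"translation": [0, 0, 3.94], "rot": [0, 0, 0]},
    {"translation": [0, 0, 4], "rot": [0, 0, 0]},
    {"translation": [0, 0, 0], "rot": [0, 0, 0]},
  ],
)

```text
time: 4.78
ee_pos: [0.3859, 0.3424, 0.1573]
tcp_rot: [[-0.947, 0.32, -0.004], [0.32, 0.947, -0.004], [0.003, -0.006, -1.0]]
force: [-0.6, 0.4, -0.5]
gripper_width: 0.0855
```

```bash
python3 -c "
from h import *
go(.386,.3468,.0985,71.7)
s,t=cam('scene'),cam('top')
a=s['color'][110:215,340:460];b=t['color'][235:345,150:270]
g=lambda i:cv2.resize(i,(400,int(400*i.shape[0]/i.shape[1])),interpolation=cv2.INTER_CUBIC)
A,B=g(a),g(b);o=np.zeros((max(len(A),len(B)),800,3),np.uint8);o[:len(A),:400]=A;o[:len(B),400:]=B
cv2.imwrite('pics/hov.png',o)"
```

```text
t 4.78 at [0.3859 0.3424 0.1573] yaw 71.3 tilt 0.36 w 85.5 F [-0.6  0.4 -0.5] 
  turn rad -0.006 then shift cm [0.13 0.42 5.88]
```

View pics/hov.png

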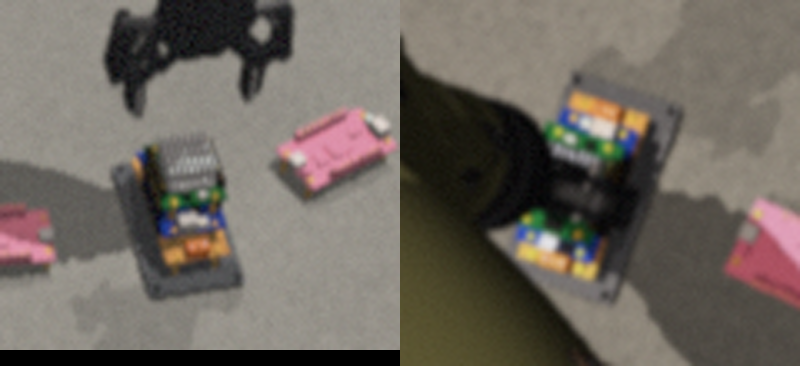

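The picture shows open fingers on either side of the heat sink, with tips at left-crop (135,105) and (250,95), midpoint over the sink at (190,165). I'll settle, correct and go down.

Request:
servo_tool(
  commands=[
    {"translation": [0, 0, 0], "rot": [0, 0, 0]},
    {"translation": [0, 0, 0], "rot": [0, 0, 0]},
  ],
)

```text
time: 5.12
ee_pos: [0.3883, 0.3453, 0.1615]
tcp_rot: [[-0.948, 0.319, 0.002], [0.319, 0.948, 0.002], [-0.001, 0.002, -1.0]]
force: [-0.3, -0.2, 0.4]
gripper_width: 0.0851
```

```bash
python3 -c "
from h import *
go(.386,.3468,.0985,71.7)"
```

```text
t 5.12 at [0.3883 0.3453 0.1615] yaw 71.4 tilt 0.15 w 85.1 F [-0.3 -0.2  0.4] 
  turn rad -0.006 then shift cm [0.27 0.07 6.3 ]
```

Request:
servo_tool(
  commands=[
    {"translation": [0.2, 0.1, 1.5], "rot": [0, 0, -0.005]},
    {"translation": [0, 0, 1.5], "rot": [0, 0, 0]},
    {"translation": [0, 0, 1.5], "rot": [0, 0, 0]},
    {"translation": [0, 0, 1], "rot": [0, 0, 0]},
    {"translation": [0, 0, 0.6], "rot": [0, 0, 0]},
    {"translation": [0, 0, 0], "rot": [0, 0, 0]},
    {"translation": [0, 0, 0], "rot": [0, 0, 0]},
    {"translation": [0, 0, 0], "rot": [0, 0, 0]},
  ],
)

```text
time: 6.12
ee_pos: [0.3861, 0.3467, 0.0994]
tcp_rot: [[-0.949, 0.314, 0.001], [0.314, 0.949, 0.001], [-0.0, 0.001, -1.0]]
force: [-0.3, 0.4, -1.3]
gripper_width: 0.0855
```

```bash
python3 -c "
from h import *
go(.386,.3468,.0985,71.7)
go(.386,.3468,.0985,71.7)"
```

```text
t 6.12 at [0.3861 0.3467 0.0994] yaw 71.7 tilt 0.06 w 85.5 F [-0.3  0.4 -1.3] 
  turn rad -0.0 then shift cm [0.02 0.01 0.09]
t 6.12 at [0.3861 0.3467 0.0994] yaw 71.7 tilt 0.06 w 85.5 F [-0.3  0.4 -1.3] 
  turn rad -0.0 then shift cm [0.02 0.01 0.09]
```

Close on the sink (40 mm ≈ count 135); close fully with modest force.

Request:
servo_tool(
  commands=[
    {"translation": [0, 0, 0.05], "rot": [0, 0, 0]},
    {"translation": [0, 0, 0], "rot": [0, 0, 0]},
    {"translation": [0, 0, 0], "rot": [0, 0, 0]},
    {"translation": [0, 0, 0], "rot": [0, 0, 0]},
    {"translation": [0, 0, 0], "rot": [0, 0, 0]},
    {"translation": [0, 0, 0], "rot": [0, 0, 0]},
    {"translation": [0, 0, 0], "rot": [0, 0, 0]},
    {"translation": [0, 0, 0], "rot": [0, 0, 0]},
  ],
  gripper=255,
  newtons=30,
)

```text
time: 7.12
ee_pos: [0.3859, 0.3466, 0.0986]
tcp_rot: [[-0.949, 0.314, 0.0], [0.314, 0.949, 0.0], [-0.0, 0.0, -1.0]]
force: [-1.1, 1.5, 4.9]
gripper_width: 0.039
```

```bash
python3 -c "
from h import *
go(.386,.3468,.0985,71.7)
s,t=cam('scene'),cam('top')
a=s['color'][130:205,350:440]
cv2.imwrite('pics/gr.png',cv2.resize(a,(720,600),interpolation=cv2.INTER_CUBIC))"
```

```text
t 7.12 at [0.3859 0.3466 0.0986] yaw 71.7 tilt 0.03 w 39.0 F [-1.1  1.5  4.9] 
  turn rad -0.0 then shift cm [0.   0.02 0.01]
```

View pics/gr.png

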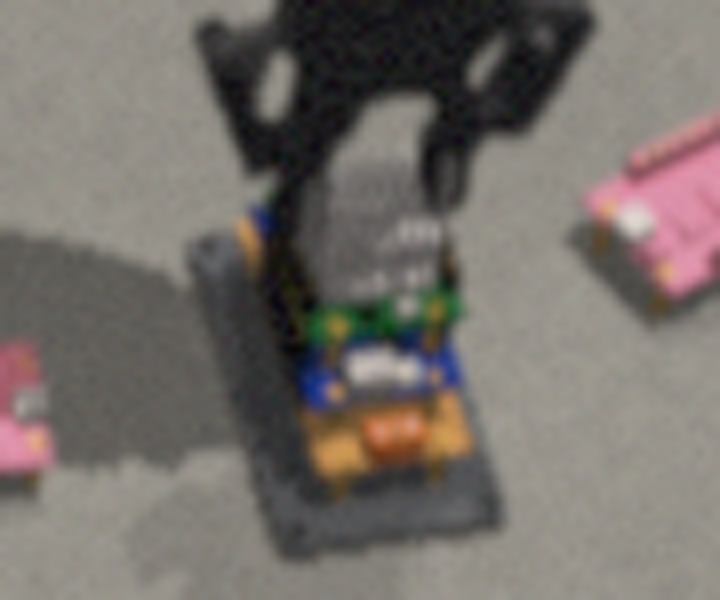

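Fingers hold the sink (39 mm), boards look unmoved. Lift.

Request:
servo_tool(
  commands=[
    {"translation": [0, 0, -0.3], "rot": [0, 0, 0]},
    {"translation": [0, 0, -0.5], "rot": [0, 0, 0]},
    {"translation": [0, 0, -1.2], "rot": [0, 0, 0]},
    {"translation": [0, 0, -2], "rot": [0, 0, 0]},
    {"translation": [0, 0, -3], "rot": [0, 0, 0]},
    {"translation": [0, 0, -3], "rot": [0, 0, 0]},
    {"translation": [0, 0, 0], "rot": [0, 0, 0]},
    {"translation": [0, 0, 0], "rot": [0, 0, 0]},
  ],
)

```text
time: 8.22
ee_pos: [0.3856, 0.3462, 0.1982]
tcp_rot: [[-0.949, 0.314, -0.0], [0.314, 0.949, -0.0], [0.0, -0.0, -1.0]]
force: [0.7, -0.8, -0.9]
gripper_width: 0.0394
```

```bash
python3 -c "
from h import *
go(.47,0,.199,71.7)
go(.624,-.202,.199,71.7)
s,t=cam('scene'),cam('top')
a=s['color'][90:215,330:460];b=t['color'][235:345,150:270]
g=lambda i:cv2.resize(i,(400,int(400*i.shape[0]/i.shape[1])),interpolation=cv2.INTER_CUBIC)
A,B=g(a),g(b);o=np.zeros((max(len(A),len(B)),800,3),np.uint8);o[:len(A),:400]=A;o[:len(B),400:]=B
cv2.imwrite('pics/lift.png',o)"
```

```text
t 8.22 at [0.3856 0.3462 0.1982] yaw 71.7 tilt 0.02 w 39.4 F [ 0.7 -0.8 -0.9] 
  turn rad -0.0 then shift cm [-18.88 -30.22  -0.08]
t 8.22 at [0.3856 0.3462 0.1982] yaw 71.7 tilt 0.02 w 39.4 F [ 0.7 -0.8 -0.9] 
  turn rad -0.0 then shift cm [-39.85 -44.56  -0.08]
```

View pics/lift.png

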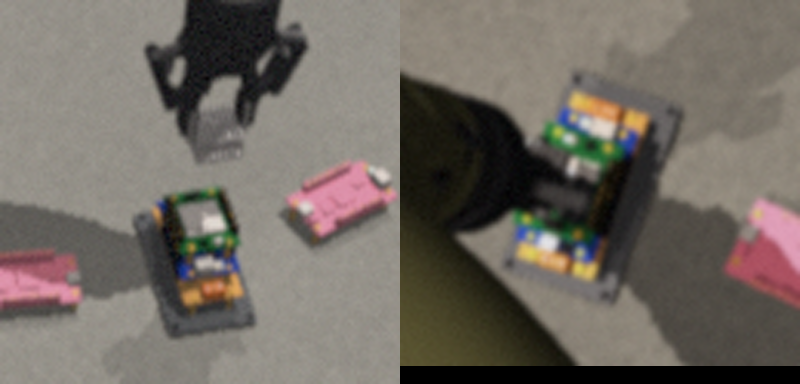

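The sink hangs level in the jaws at left-crop (217,135), and the stack below is unchanged at (205,255).

Request:
servo_tool(
  commands=[
    {"translation": [-1.5, -1.7, 0], "rot": [0, 0, 0]},
    {"translation": [-3.32, -3.71, 0], "rot": [0, 0, 0]},
    {"translation": [-3.32, -3.71, 0], "rot": [0, 0, 0]},
    {"translation": [-3.32, -3.71, 0], "rot": [0, 0, 0]},
    {"translation": [-3.32, -3.71, 0], "rot": [0, 0, 0]},
    {"translation": [-3.32, -3.71, 0], "rot": [0, 0, 0]},
    {"translation": [-3.32, -3.71, 0], "rot": [0, 0, 0]},
    {"translation": [-3.32, -3.71, 0], "rot": [0, 0, 0]},
    {"translation": [-3.32, -3.71, 0], "rot": [0, 0, 0]},
    {"translation": [-3.32, -3.71, 0], "rot": [0, 0, 0]},
    {"translation": [-3.32, -3.71, 0], "rot": [0, 0, 0]},
    {"translation": [-3.32, -3.71, 0], "rot": [0, 0, 0]},
    {"translation": [-1.8, -2, 0], "rot": [0, 0, 0]},
    {"translation": [0, 0, 3], "rot": [0, 0, 0]},
    {"translation": [0, 0, 4], "rot": [0, 0, 0]},
    {"translation": [0, 0, 4], "rot": [0, 0, 0]},
    {"translation": [0, 0, 3], "rot": [0, 0, 0]},
    {"translation": [0, 0, 1], "rot": [0, 0, 0]},
    {"translation": [0, 0, 0], "rot": [0, 0, 0]},
    {"translation": [0, 0, 0], "rot": [0, 0, 0]},
  ],
)

```text
time: 10.82
ee_pos: [0.6249, -0.2017, 0.0498]
tcp_rot: [[-0.949, 0.314, 0.002], [0.314, 0.949, -0.001], [-0.002, 0.0, -1.0]]
force: [0.6, 0.7, -0.1]
gripper_width: 0.0394
```

```bash
python3 -c "
from h import *
go(.624,-.202,.0235,71.7)"
```

```text
t 10.82 at [ 0.6249 -0.2017  0.0498] yaw 71.7 tilt 0.12 w 39.4 F [ 0.6  0.7 -0.1] 
  turn rad -0.0 then shift cm [ 0.08 -0.06  2.63]
```

Request:
servo_tool(
  commands=[
    {"translation": [0.08, -0.06, 1], "rot": [0, 0, 0]},
    {"translation": [0, 0, 0.8], "rot": [0, 0, 0]},
    {"translation": [0, 0, 0.5], "rot": [0, 0, 0]},
    {"translation": [0, 0, 0.3], "rot": [0, 0, 0]},
    {"translation": [0, 0, 0], "rot": [0, 0, 0]},
    {"translation": [0, 0, 0], "rot": [0, 0, 0]},
    {"translation": [0, 0, 0], "rot": [0, 0, 0]},
  ],
)

```text
time: 11.7
ee_pos: [0.6227, -0.2016, 0.0228]
tcp_rot: [[-0.949, 0.314, -0.0], [0.314, 0.949, 0.0], [0.0, -0.0, -1.0]]
force: [-2.0, 1.0, 6.1]
gripper_width: 0.0388
```

Request:
servo_tool(
  commands=[
    {"translation": [0, 0, 0.1], "rot": [0, 0, 0]},
    {"translation": [0, 0, 0], "rot": [0, 0, 0]},
    {"translation": [0, 0, 0], "rot": [0, 0, 0]},
  ],
)

```text
time: 12.08
ee_pos: [0.6227, -0.2016, 0.0227]
tcp_rot: [[-0.949, 0.314, -0.0], [0.314, 0.949, -0.0], [0.0, -0.0, -1.0]]
force: [-5.2, 3.4, 12.6]
gripper_width: 0.0391
```

Request:
servo_tool(
  commands=[
    {"translation": [0, 0, -0.1], "rot": [0, 0, 0]},
    {"translation": [0, 0, 0], "rot": [0, 0, 0]},
  ],
)

```text
time: 12.32
ee_pos: [0.6231, -0.2017, 0.0228]
tcp_rot: [[-0.949, 0.314, 0.0], [0.314, 0.949, -0.0], [-0.001, 0.0, -1.0]]
force: [-2.5, 0.8, 6.0]
gripper_width: 0.0391
```

Request:
servo_tool(
  commands=[
    {"translation": [0, 0, 0], "rot": [0, 0, 0]},
    {"translation": [0, 0, 0], "rot": [0, 0, 0]},
    {"translation": [0, 0, 0], "rot": [0, 0, 0]},
    {"translation": [0, 0, 0], "rot": [0, 0, 0]},
    {"translation": [0, 0, -1], "rot": [0, 0, 0]},
    {"translation": [0, 0, -2], "rot": [0, 0, 0]},
    {"translation": [0, 0, -4], "rot": [0, 0, 0]},
    {"translation": [0, 0, -5], "rot": [0, 0, 0]},
    {"translation": [0, 0, -5], "rot": [0, 0, 0]},
    {"translation": [0, 0, 0], "rot": [0, 0, 0]},
  ],
  gripper=60,
)

```text
time: 13.58
ee_pos: [0.626, -0.2027, 0.1986]
tcp_rot: [[-0.949, 0.314, 0.009], [0.314, 0.949, -0.003], [-0.01, 0.0, -1.0]]
force: [-0.5, -0.6, -0.9]
gripper_width: 0.0653
```

```bash
python3 -c "
from h import *
go(.3855,.347,.199,71.7)
s,t=cam('scene'),cam('top')
a=s['color'][270:370,210:310];b=t['color'][140:240,385:485]
g=lambda i:cv2.resize(i,(400,int(400*i.shape[0]/i.shape[1])),interpolation=cv2.INTER_CUBIC)
A,B=g(a),g(b);o=np.hstack([A,B])
cv2.imwrite('pics/dish.png',o)"
```

```text
t 13.57 at [ 0.626  -0.2027  0.1986] yaw 71.7 tilt 0.55 w 65.3 F [-0.5 -0.6 -0.9] 
  turn rad -0.0 then shift cm [ 4.009e+01  4.463e+01 -4.000e-02]
```

View pics/dish.png

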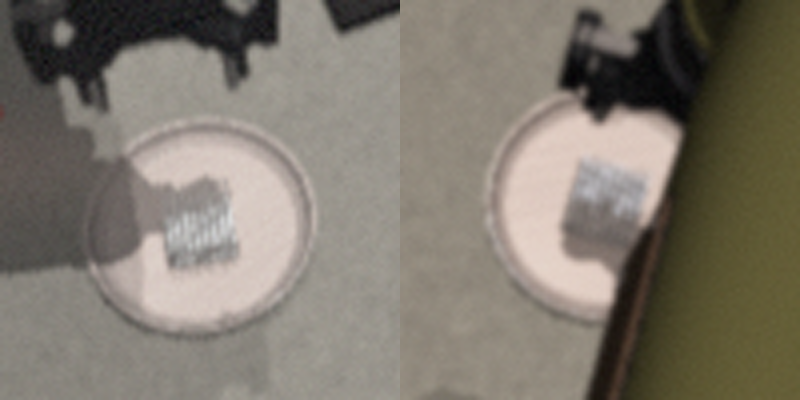

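The sink stands upright at the dish's centre (scene crop (203,225) against the dish's (203,228)). I'll re-measure the stack while the arm is away.

```bash
cat >> h.py <<'E'
def allrect(c,f,box,z):
    hsv=cv2.cvtColor(c["color"],cv2.COLOR_BGR2HSV).astype(int);m=f(hsv[...,0],hsv[...,1],hsv[...,2])
    vs,us=np.nonzero(m);k=(us>=box[0])&(us<box[2])&(vs>=box[1])&(vs<box[3])
    P=np.array([onplane(c,p,z)[:2] for p in zip(us[k],vs[k])])*1000
    ce,(w,h),a=cv2.minAreaRect(P.astype(np.float32))
    if w<h:w,h,a=h,w,a+90
    return np.round(ce,1),round(w),round(h),round((a+90)%180-90,1),k.sum()
GRN=lambda h,s_,v:(h>45)&(h<80)&(s_>90)&(v>35)
ORG=lambda h,s_,v:(h>8)&(h<25)&(s_>120)&(v>80)
BLU=lambda h,s_,v:(h>105)&(h<130)&(s_>120)&(v>50)
def stack():
    s,t=cam("scene"),cam("top")
    for n,f,z in(("grn",GRN,.076),("blu",BLU,.054),("org",ORG,.036)):
        for c,b in((t,(165,245,235,335)),(s,(362,140,420,205))):
            try:print(n,allrect(c,f,b,z))
            except Exception:pass
E
python3 -c "
from h import *
stack()"
```

```text
grn (array([384.7, 347.7]), 71, 55, -18.2, np.int64(256))
grn (array([387.5, 346.1]), 71, 55, -21.6, np.int64(86))
blu (array([385.2, 347.8]), 91, 55, -19.1, np.int64(44))
blu (array([388.1, 345.8]), 91, 56, -22.0, np.int64(34))
org (array([385.6, 346.4]), 121, 55, -18.3, np.int64(162))
org (array([394.9, 343.6]), 119, 57, -18.3, np.int64(143))
```

Request:
servo_tool(
  commands=[
    {"translation": [1.6, 1.73, 0], "rot": [0, 0, 0]},
    {"translation": [3.33, 3.72, 0], "rot": [0, 0, 0]},
    {"translation": [3.33, 3.72, 0], "rot": [0, 0, 0]},
    {"translation": [3.33, 3.72, 0], "rot": [0, 0, 0]},
    {"translation": [3.33, 3.72, 0], "rot": [0, 0, 0]},
    {"translation": [3.33, 3.72, 0], "rot": [0, 0, 0]},
    {"translation": [3.33, 3.72, 0], "rot": [0, 0, 0]},
    {"translation": [3.33, 3.72, 0], "rot": [0, 0, 0]},
    {"translation": [3.33, 3.72, 0], "rot": [0, 0, 0]},
    {"translation": [3.33, 3.72, 0], "rot": [0, 0, 0]},
    {"translation": [3.33, 3.72, 0], "rot": [0, 0, 0]},
    {"translation": [3.33, 3.72, 0], "rot": [0, 0, 0]},
    {"translation": [1.8, 2, 0], "rot": [0, 0, 0]},
    {"translation": [0, 0, 2], "rot": [0, 0, 0]},
    {"translation": [0, 0, 3], "rot": [0, 0, 0]},
    {"translation": [0, 0, 2], "rot": [0, 0, 0]},
    {"translation": [0, 0, 0], "rot": [0, 0, 0]},
    {"translation": [0, 0, 0], "rot": [0, 0, 0]},
    {"translation": [0, 0, 0], "rot": [0, 0, 0]},
  ],
  gripper=0,
)

```text
time: 16.15
ee_pos: [0.3838, 0.3485, 0.1232]
tcp_rot: [[-0.949, 0.314, 0.001], [0.314, 0.949, 0.001], [-0.001, 0.001, -1.0]]
force: [-0.5, -0.4, -1.4]
gripper_width: 0.0856
```

```bash
python3 -c "
from h import *
go(.3858,.347,.078,71.7)"
```

```text
t 16.15 at [0.3838 0.3485 0.1232] yaw 71.7 tilt 0.08 w 85.6 F [-0.5 -0.4 -1.4] 
  turn rad -0.001 then shift cm [-0.23 -0.08  4.52]
```

Request:
servo_tool(
  commands=[
    {"translation": [-0.23, -0.08, 0], "rot": [0, 0, 0]},
    {"translation": [0, 0, 1.5], "rot": [0, 0, 0]},
    {"translation": [0, 0, 1.5], "rot": [0, 0, 0]},
    {"translation": [0, 0, 1], "rot": [0, 0, 0]},
    {"translation": [0, 0, 0.5], "rot": [0, 0, 0]},
    {"translation": [0, 0, 0], "rot": [0, 0, 0]},
    {"translation": [0, 0, 0], "rot": [0, 0, 0]},
    {"translation": [0, 0, 0], "rot": [0, 0, 0]},
  ],
)

```text
time: 17.15
ee_pos: [0.3855, 0.3469, 0.0778]
tcp_rot: [[-0.949, 0.314, 0.001], [0.314, 0.949, 0.001], [-0.0, 0.001, -1.0]]
force: [-0.4, 0.9, 0.1]
gripper_width: 0.0852
```

```bash
python3 -c "
from h import *
go(.3858,.347,.078,71.7)"
```

```text
t 17.15 at [0.3855 0.3469 0.0778] yaw 71.7 tilt 0.05 w 85.2 F [-0.4  0.9  0.1] 
  turn rad -0.0 then shift cm [-0.02  0.02 -0.02]
```

Request:
servo_tool(
  commands=[
    {"translation": [0, 0, 0], "rot": [0, 0, 0]},
    {"translation": [0, 0, 0], "rot": [0, 0, 0]},
    {"translation": [0, 0, 0], "rot": [0, 0, 0]},
    {"translation": [0, 0, 0], "rot": [0, 0, 0]},
  ],
  gripper=78,
)

```text
time: 17.65
ee_pos: [0.3852, 0.3465, 0.0774]
tcp_rot: [[-0.949, 0.314, -0.0], [0.314, 0.949, -0.0], [0.0, -0.0, -1.0]]
force: [-0.1, 0.0, -0.2]
gripper_width: 0.0594
```

Request:
servo_tool(
  commands=[
    {"translation": [0, 0, 0], "rot": [0, 0, 0]},
    {"translation": [0, 0, 0], "rot": [0, 0, 0]},
    {"translation": [0, 0, 0], "rot": [0, 0, 0]},
    {"translation": [0, 0, 0], "rot": [0, 0, 0]},
    {"translation": [0, 0, 0], "rot": [0, 0, 0]},
  ],
  gripper=255,
)

```text
time: 18.27
ee_pos: [0.3853, 0.3467, 0.0776]
tcp_rot: [[-0.949, 0.314, 0.0], [0.314, 0.949, 0.0], [-0.0, 0.0, -1.0]]
force: [-0.9, -1.6, 5.6]
gripper_width: 0.0551
```

Request:
servo_tool(
  commands=[
    {"translation": [0, 0, -0.2], "rot": [0, 0, 0]},
    {"translation": [0, 0, -0.5], "rot": [0, 0, 0]},
    {"translation": [0, 0, -1.3], "rot": [0, 0, 0]},
    {"translation": [0, 0, -2], "rot": [0, 0, 0]},
    {"translation": [0, 0, -4], "rot": [0, 0, 0]},
    {"translation": [0, 0, -4], "rot": [0, 0, 0]},
    {"translation": [0, 0, 0], "rot": [0, 0, 0]},
    {"translation": [0, 0, 0], "rot": [0, 0, 0]},
  ],
)

```text
time: 19.27
ee_pos: [0.3851, 0.3465, 0.1974]
tcp_rot: [[-0.949, 0.314, 0.0], [0.314, 0.949, 0.0], [-0.0, 0.0, -1.0]]
force: [0.3, -0.2, -1.3]
gripper_width: 0.0551
```

```bash
python3 -c "
from h import *
go(.61,.1717,.198,94.1)
s,t=cam('scene'),cam('top')
a=s['color'][90:215,330:460];b=t['color'][235:345,150:270]
g=lambda i:cv2.resize(i,(400,int(400*i.shape[0]/i.shape[1])),interpolation=cv2.INTER_CUBIC)
A,B=g(a),g(b);o=np.zeros((max(len(A),len(B)),800,3),np.uint8);o[:len(A),:400]=A;o[:len(B),400:]=B
cv2.imwrite('pics/lift2.png',o)"
```

```text
t 19.27 at [0.3851 0.3465 0.1974] yaw 71.7 tilt 0.01 w 55.1 F [ 0.3 -0.2 -1.3] 
  turn rad -0.391 then shift cm [-21.18 -19.04  -0.06]
```

View pics/lift2.png

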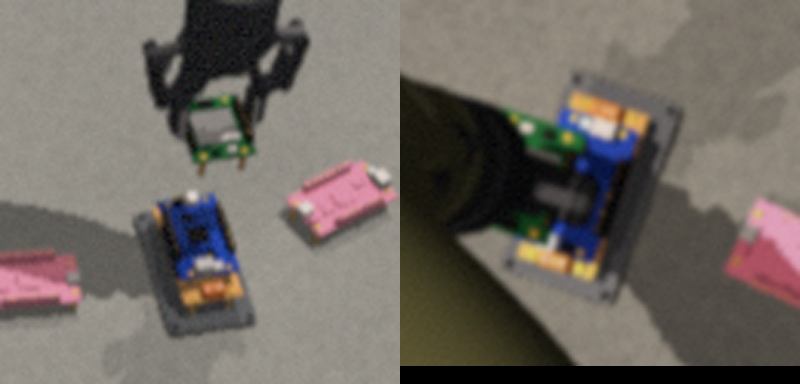

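The green board is held level at crop (220,130) and the blue board stays put. Next the plate.

Request:
servo_tool(
  commands=[
    {"translation": [0, 0, 0], "rot": [0, 0, -0.1]},
    {"translation": [0, 0, 0], "rot": [0, 0, -0.1]},
    {"translation": [0, 0, 0], "rot": [0, 0, -0.1]},
    {"translation": [0, 0, 0], "rot": [0, 0, -0.091]},
    {"translation": [-1.5, -1.3, 0], "rot": [0, 0, 0]},
    {"translation": [-3, -2.7, 0], "rot": [0, 0, 0]},
    {"translation": [-3, -2.7, 0], "rot": [0, 0, 0]},
    {"translation": [-3, -2.7, 0], "rot": [0, 0, 0]},
    {"translation": [-3, -2.7, 0], "rot": [0, 0, 0]},
    {"translation": [-3, -2.7, 0], "rot": [0, 0, 0]},
    {"translation": [-3, -2.7, 0], "rot": [0, 0, 0]},
    {"translation": [-1.68, -1.54, 0], "rot": [0, 0, 0]},
    {"translation": [0, 0, 2], "rot": [0, 0, 0]},
    {"translation": [0, 0, 4], "rot": [0, 0, 0]},
    {"translation": [0, 0, 2], "rot": [0, 0, 0]},
    {"translation": [0, 0, 0], "rot": [0, 0, 0]},
    {"translation": [0, 0, 0], "rot": [0, 0, 0]},
    {"translation": [0, 0, 0], "rot": [0, 0, 0]},
  ],
)

```text
time: 21.62
ee_pos: [0.611, 0.172, 0.1188]
tcp_rot: [[-0.997, -0.071, 0.002], [-0.071, 0.997, 0.001], [-0.002, 0.0, -1.0]]
force: [0.3, 0.2, 0.2]
gripper_width: 0.0555
```

```bash
python3 -c "
from h import *
go(.61,.1717,.0945,94.1)"
```

```text
t 21.62 at [0.611  0.172  0.1188] yaw 94.1 tilt 0.13 w 55.5 F [0.3 0.2 0.2] 
  turn rad -0.0 then shift cm [ 0.1  -0.02  2.43]
```

Request:
servo_tool(
  commands=[
    {"translation": [0.08, 0, 1], "rot": [0, 0, 0]},
    {"translation": [0, 0, 0.7], "rot": [0, 0, 0]},
    {"translation": [0, 0, 0.4], "rot": [0, 0, 0]},
    {"translation": [0, 0, 0.25], "rot": [0, 0, 0]},
    {"translation": [0, 0, 0.1], "rot": [0, 0, 0]},
    {"translation": [0, 0, 0], "rot": [0, 0, 0]},
    {"translation": [0, 0, 0], "rot": [0, 0, 0]},
    {"translation": [0, 0, 0], "rot": [0, 0, 0]},
  ],
)

```text
time: 22.62
ee_pos: [0.6089, 0.1716, 0.0937]
tcp_rot: [[-0.997, -0.071, -0.0], [-0.071, 0.997, -0.0], [0.0, -0.0, -1.0]]
force: [-3.1, -1.2, 6.8]
gripper_width: 0.0548
```

Contact at the expected height (0.0937). Release and lift.

Request:
servo_tool(
  commands=[
    {"translation": [0, 0, 0], "rot": [0, 0, 0]},
    {"translation": [0, 0, 0], "rot": [0, 0, 0]},
    {"translation": [0, 0, 0], "rot": [0, 0, 0]},
    {"translation": [0, 0, 0], "rot": [0, 0, 0]},
    {"translation": [0, 0, -1], "rot": [0, 0, 0]},
    {"translation": [0, 0, -2], "rot": [0, 0, 0]},
    {"translation": [0, 0, -4], "rot": [0, 0, 0]},
    {"translation": [0, 0, -3.5], "rot": [0, 0, 0]},
    {"translation": [0, 0, 0], "rot": [0, 0, 0]},
  ],
  gripper=50,
)

```text
time: 23.75
ee_pos: [0.6115, 0.1723, 0.2022]
tcp_rot: [[-0.997, -0.071, 0.007], [-0.071, 0.997, 0.002], [-0.007, 0.001, -1.0]]
force: [1.5, 0.1, 0.4]
gripper_width: 0.0686
```

```bash
python3 -c "
from h import *
go(.3855,.347,.12,71.7)
s,t=cam('scene'),cam('top')
a=s['color'][200:300,335:435];b=t['color'][145:245,230:330]
g=lambda i:cv2.resize(i,(400,int(400*i.shape[0]/i.shape[1])),interpolation=cv2.INTER_CUBIC)
cv2.imwrite('pics/pl.png',np.hstack([g(a),g(b)]))
print(allrect(s,GRN,(345,210,425,280),.092));print(allrect(s,WHT,(350,215,420,274),.07))
stack()"
```

```text
t 23.75 at [0.6115 0.1723 0.2022] yaw 94.1 tilt 0.39 w 68.6 F [1.5 0.1 0.4] 
  turn rad 0.391 then shift cm [26.95  9.49  8.22]
(array([610.7, 171.3]), 65, 48, 3.7, np.int64(56))
(array([612.1, 182.4]), 161, 156, 67.8, np.int64(978))
blu (array([385.1, 347.6]), 91, 55, -19.1, np.int64(633))
org (array([412.3, 338.5]), 176, 55, -17.5, np.int64(131))
org (array([335.9, 335.8]), 12, 3, -18.3, np.int64(5))
```

View pics/pl.png

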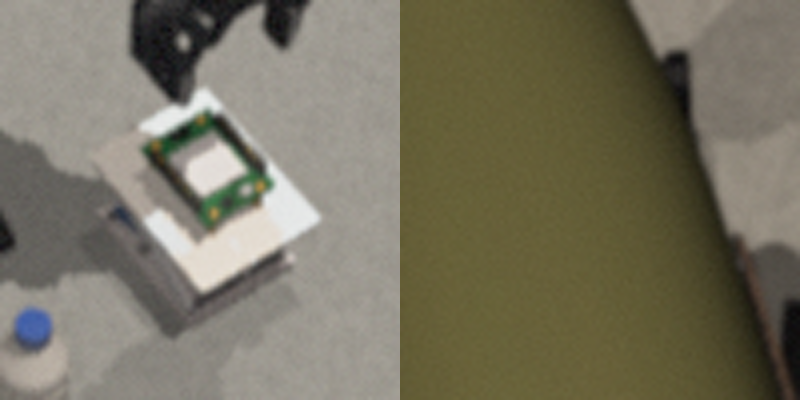

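The green board stands centred and square on the plate (crop (207,165)). Now the blue board.

Request:
servo_tool(
  commands=[
    {"translation": [0, 0, 0], "rot": [0, 0, 0.1]},
    {"translation": [0, 0, 0], "rot": [0, 0, 0.1]},
    {"translation": [0, 0, 0], "rot": [0, 0, 0.1]},
    {"translation": [0, 0, 0], "rot": [0, 0, 0.091]},
    {"translation": [2.2, 0.8, 0], "rot": [0, 0, 0]},
    {"translation": [4.5, 1.6, 0], "rot": [0, 0, 0]},
    {"translation": [4.5, 1.6, 0], "rot": [0, 0, 0]},
    {"translation": [4.5, 1.6, 0], "rot": [0, 0, 0]},
    {"translation": [4.5, 1.6, 0], "rot": [0, 0, 0]},
    {"translation": [4.5, 1.6, 0], "rot": [0, 0, 0]},
    {"translation": [2.25, 0.7, 0], "rot": [0, 0, 0]},
    {"translation": [0, 0, 2], "rot": [0, 0, 0]},
    {"translation": [0, 0, 3], "rot": [0, 0, 0]},
    {"translation": [0, 0, 3], "rot": [0, 0, 0]},
    {"translation": [0, 0, 2], "rot": [0, 0, 0]},
    {"translation": [0, 0, 0], "rot": [0, 0, 0]},
    {"translation": [0, 0, 0], "rot": [0, 0, 0]},
    {"translation": [0, 0, 0], "rot": [0, 0, 0]},
  ],
  gripper=0,
)

```text
time: 26.2
ee_pos: [0.3836, 0.3472, 0.0989]
tcp_rot: [[-0.949, 0.314, 0.001], [0.314, 0.949, 0.001], [-0.001, 0.002, -1.0]]
force: [-0.2, -0.0, 0.0]
gripper_width: 0.0853
```

```bash
python3 -c "
from h import *
go(.3855,.347,.0556,71.7)"
```

```text
t 26.2 at [0.3836 0.3472 0.0989] yaw 71.7 tilt 0.1 w 85.3 F [-0.2 -0.   0. ] 
  turn rad 0.0 then shift cm [-0.18  0.04  4.33]
```

Request:
servo_tool(
  commands=[
    {"translation": [-0.18, 0.04, 0], "rot": [0, 0, 0]},
    {"translation": [0, 0, 1.5], "rot": [0, 0, 0]},
    {"translation": [0, 0, 1.5], "rot": [0, 0, 0]},
    {"translation": [0, 0, 0.9], "rot": [0, 0, 0]},
    {"translation": [0, 0, 0.4], "rot": [0, 0, 0]},
    {"translation": [0, 0, 0], "rot": [0, 0, 0]},
    {"translation": [0, 0, 0], "rot": [0, 0, 0]},
    {"translation": [0, 0, 0], "rot": [0, 0, 0]},
  ],
)

```text
time: 27.2
ee_pos: [0.3854, 0.3467, 0.0553]
tcp_rot: [[-0.949, 0.314, 0.001], [0.314, 0.949, 0.001], [-0.0, 0.001, -1.0]]
force: [-0.5, 0.2, 1.2]
gripper_width: 0.0851
```

Request:
servo_tool(
  commands=[
    {"translation": [0, 0, 0], "rot": [0, 0, 0]},
    {"translation": [0, 0, 0], "rot": [0, 0, 0]},
    {"translation": [0, 0, 0], "rot": [0, 0, 0]},
    {"translation": [0, 0, 0], "rot": [0, 0, 0]},
  ],
  gripper=78,
)

```text
time: 27.7
ee_pos: [0.3851, 0.3464, 0.0549]
tcp_rot: [[-0.949, 0.314, 0.0], [0.314, 0.949, -0.0], [-0.0, 0.0, -1.0]]
force: [0.7, -0.3, -1.2]
gripper_width: 0.0592
```

```bash
python3 -c "
from h import *
go(.3855,.347,.0556,71.7)"
```

```text
t 27.7 at [0.3851 0.3464 0.0549] yaw 71.7 tilt 0.0 w 59.2 F [ 0.7 -0.3 -1.2] 
  turn rad -0.0 then shift cm [-0.02  0.07 -0.07]
```

Request:
servo_tool(
  commands=[
    {"translation": [0, 0.04, -0.06], "rot": [0, 0, 0]},
    {"translation": [0, 0, 0], "rot": [0, 0, 0]},
    {"translation": [0, 0, 0], "rot": [0, 0, 0]},
    {"translation": [0, 0, 0], "rot": [0, 0, 0]},
    {"translation": [0, 0, 0], "rot": [0, 0, 0]},
  ],
  gripper=255,
)

```text
time: 28.32
ee_pos: [0.3852, 0.3467, 0.0554]
tcp_rot: [[-0.949, 0.314, -0.0], [0.314, 0.949, -0.0], [0.0, -0.0, -1.0]]
force: [-0.1, -0.1, -1.6]
gripper_width: 0.0549
```

Request:
servo_tool(
  commands=[
    {"translation": [0, 0, -0.2], "rot": [0, 0, 0]},
    {"translation": [0, 0, -0.5], "rot": [0, 0, 0]},
    {"translation": [0, 0, -1.3], "rot": [0, 0, 0]},
    {"translation": [0, 0, -2], "rot": [0, 0, 0]},
    {"translation": [0, 0, -4], "rot": [0, 0, 0]},
    {"translation": [0, 0, -4], "rot": [0, 0, 0]},
    {"translation": [0, 0, 0], "rot": [0, 0, 0]},
    {"translation": [0, 0, 0], "rot": [0, 0, 0]},
  ],
)

```text
time: 29.32
ee_pos: [0.3851, 0.3467, 0.1757]
tcp_rot: [[-0.949, 0.314, 0.0], [0.314, 0.949, 0.0], [-0.0, 0.0, -1.0]]
force: [0.2, -0.5, -1.0]
gripper_width: 0.0555
```

```bash
python3 -c "
from h import *
go(.4745,.0085,.175,84.0)
s,t=cam('scene'),cam('top')
a=s['color'][90:215,330:460];b=t['color'][235:345,150:270]
g=lambda i:cv2.resize(i,(400,int(400*i.shape[0]/i.shape[1])),interpolation=cv2.INTER_CUBIC)
A,B=g(a),g(b);o=np.zeros((max(len(A),len(B)),800,3),np.uint8);o[:len(A),:400]=A;o[:len(B),400:]=B
cv2.imwrite('pics/lift3.png',o)
# black tray: triangulate the rim corners (contour extremes) in both views
for c,b,z in((s,(265,210,345,285),0),(t,(310,210,390,297),0)):
    B=blob(c,BLK,b); q=cv2.approxPolyDP(cv2.convexHull(B.astype(np.float32)),4,True)[:,0]
    print(q.round(1).tolist())
    for p in q: print('   ',onplane(c,p,0.015)[:2].round(4),onplane(c,p,0.0)[:2].round(4))
"
```

```text
t 29.32 at [0.3851 0.3467 0.1757] yaw 71.7 tilt 0.02 w 55.5 F [ 0.2 -0.5 -1. ] 
  turn rad -0.215 then shift cm [-12.42 -32.7    0.07]
[[316.0, 219.0], [337.0, 261.0], [295.0, 276.0], [276.0, 233.0]]
    [0.4123 0.0745] [0.4029 0.0795]
    [0.5587 0.0568] [0.5511 0.0615]
    [ 0.5439 -0.0612] [ 0.5361 -0.0578]
    [ 0.399  -0.0434] [ 0.3895 -0.0398]
[[328.0, 221.0], [377.0, 226.0], [371.0, 286.0], [321.0, 280.0]]
    [0.5506 0.0593] [0.5532 0.0595]
    [ 0.5374 -0.058 ] [ 0.5398 -0.0592]
    [ 0.3942 -0.0411] [ 0.3949 -0.0421]
    [0.4093 0.0768] [0.4102 0.0772]
```

View pics/lift3.png

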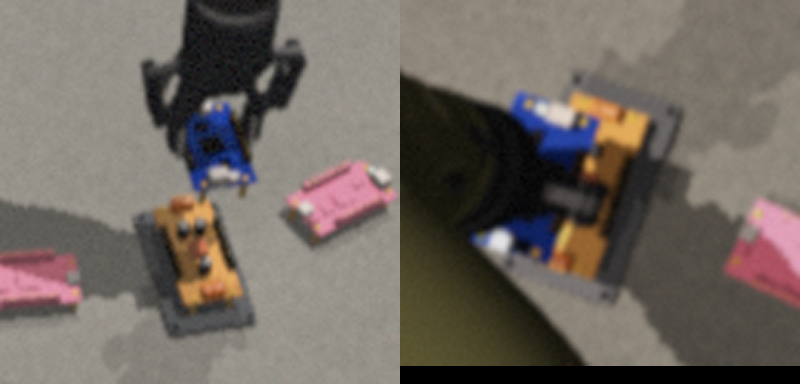

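Blue board held level (crop (220,145)); the tan board is unmoved on its base. Now the black tray, centre about (0.474, 0.009).

Request:
servo_tool(
  commands=[
    {"translation": [0, 0, 0], "rot": [0, 0, -0.1]},
    {"translation": [0, 0, 0], "rot": [0, 0, -0.115]},
    {"translation": [-0.8, -2, 0], "rot": [0, 0, 0]},
    {"translation": [-1.6, -4.2, 0], "rot": [0, 0, 0]},
    {"translation": [-1.6, -4.2, 0], "rot": [0, 0, 0]},
    {"translation": [-1.6, -4.2, 0], "rot": [0, 0, 0]},
    {"translation": [-1.6, -4.2, 0], "rot": [0, 0, 0]},
    {"translation": [-1.6, -4.2, 0], "rot": [0, 0, 0]},
    {"translation": [-1.6, -4.2, 0], "rot": [0, 0, 0]},
    {"translation": [-1.2, -3.4, 0], "rot": [0, 0, 0]},
    {"translation": [-0.78, -2.05, 0], "rot": [0, 0, 0]},
    {"translation": [0, 0, 2], "rot": [0, 0, 0]},
    {"translation": [0, 0, 4], "rot": [0, 0, 0]},
    {"translation": [0, 0, 4], "rot": [0, 0, 0]},
    {"translation": [0, 0, 2], "rot": [0, 0, 0]},
    {"translation": [0, 0, 0], "rot": [0, 0, 0]},
    {"translation": [0, 0, 0], "rot": [0, 0, 0]},
    {"translation": [0, 0, 0], "rot": [0, 0, 0]},
  ],
)

```text
time: 31.68
ee_pos: [0.4751, 0.0091, 0.0565]
tcp_rot: [[-0.995, 0.105, 0.002], [0.105, 0.995, -0.0], [-0.002, 0.0, -1.0]]
force: [-0.1, -0.2, -0.6]
gripper_width: 0.055
```

```bash
python3 -c "
from h import *
go(.474,.009,.0285,84.0)"
```

```text
t 31.68 at [0.4751 0.0091 0.0565] yaw 84.0 tilt 0.1 w 55.0 F [-0.1 -0.2 -0.6] 
  turn rad -0.0 then shift cm [ 0.11 -0.02  2.8 ]
```

Request:
servo_tool(
  commands=[
    {"translation": [0.05, 0, 1], "rot": [0, 0, 0]},
    {"translation": [0, 0, 0.9], "rot": [0, 0, 0]},
    {"translation": [0, 0, 0.6], "rot": [0, 0, 0]},
    {"translation": [0, 0, 0.3], "rot": [0, 0, 0]},
    {"translation": [0, 0, 0.1], "rot": [0, 0, 0]},
    {"translation": [0, 0, 0], "rot": [0, 0, 0]},
    {"translation": [0, 0, 0], "rot": [0, 0, 0]},
    {"translation": [0, 0, 0], "rot": [0, 0, 0]},
  ],
)

```text
time: 32.67
ee_pos: [0.4732, 0.0091, 0.0271]
tcp_rot: [[-0.995, 0.105, -0.001], [0.105, 0.995, -0.0], [0.001, -0.0, -1.0]]
force: [-5.0, 0.0, 10.6]
gripper_width: 0.0548
```

Floor contact at the expected height. Release.

Request:
servo_tool(
  commands=[
    {"translation": [0, 0, -0.05], "rot": [0, 0, 0]},
    {"translation": [0, 0, 0], "rot": [0, 0, 0]},
    {"translation": [0, 0, 0], "rot": [0, 0, 0]},
    {"translation": [0, 0, 0], "rot": [0, 0, 0]},
    {"translation": [0, 0, -1], "rot": [0, 0, 0]},
    {"translation": [0, 0, -2], "rot": [0, 0, 0]},
    {"translation": [0, 0, -4], "rot": [0, 0, 0]},
    {"translation": [0, 0, -5], "rot": [0, 0, 0]},
    {"translation": [0, 0, 0], "rot": [0, 0, 0]},
  ],
  gripper=50,
)

```text
time: 33.8
ee_pos: [0.477, 0.0092, 0.1515]
tcp_rot: [[-0.994, 0.105, 0.008], [0.105, 0.995, 0.0], [-0.008, 0.001, -1.0]]
force: [1.3, 0.5, 0.4]
gripper_width: 0.0687
```

```bash
python3 -c "
from h import *
go(.3855,.347,.08,71.7)
s,t=cam('scene'),cam('top')
a=s['color'][195:295,255:355];b=t['color'][200:300,300:400]
g=lambda i:cv2.resize(i,(400,int(400*i.shape[0]/i.shape[1])),interpolation=cv2.INTER_CUBIC)
cv2.imwrite('pics/esd.png',np.hstack([g(a),g(b)]))
print(allrect(s,BLU,(275,215,340,280),.026))
print(allrect(t,BLU,(315,215,385,290),.026))
stack()"
```

```text
t 33.8 at [0.477  0.0092 0.1515] yaw 84.0 tilt 0.46 w 68.7 F [1.3 0.5 0.4] 
  turn rad 0.215 then shift cm [19.29 29.2   7.15]
(array([474.5,   8.1]), 100, 59, -6.4, np.int64(405))Traceback (most recent call last):
  File "<string>", line 9, in <module>
    print(allrect(t,BLU,(315,215,385,290),.026))
          ~~~~~~~^^^^^^^^^^^^^^^^^^^^^^^^^^^^^^
  File "h.py", line 46, in allrect
    ce,(w,h),a=cv2.minAreaRect(P.astype(np.float32))
               ~~~~~~~~~~~~~~~^^^^^^^^^^^^^^^^^^^^^^
cv2.error: OpenCV(4.12.0) /io/opencv/modules/imgproc/src/convhull.cpp:143: error: (-215:Assertion failed) total >= 0 && (depth == CV_32F || depth == CV_32S) in function 'convexHull'
```

View pics/esd.png

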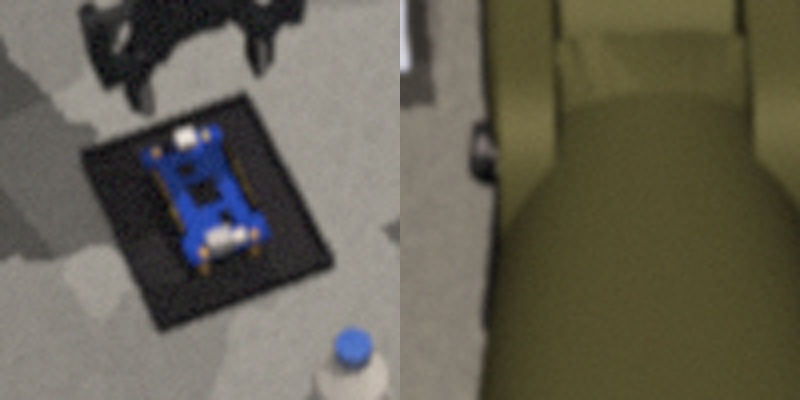

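Blue board sits centred in the black tray (crop (207,195)), aligned with it. Now the tan board.

Request:
servo_tool(
  commands=[
    {"translation": [0, 0, 0], "rot": [0, 0, 0.1]},
    {"translation": [0, 0, 0], "rot": [0, 0, 0.115]},
    {"translation": [1.2, 1.8, 0], "rot": [0, 0, 0]},
    {"translation": [2.4, 3.65, 0], "rot": [0, 0, 0]},
    {"translation": [2.4, 3.65, 0], "rot": [0, 0, 0]},
    {"translation": [2.4, 3.65, 0], "rot": [0, 0, 0]},
    {"translation": [2.4, 3.65, 0], "rot": [0, 0, 0]},
    {"translation": [2.4, 3.65, 0], "rot": [0, 0, 0]},
    {"translation": [2.4, 3.65, 0], "rot": [0, 0, 0]},
    {"translation": [2.4, 3.65, 0], "rot": [0, 0, 0]},
    {"translation": [1.2, 1.8, 0], "rot": [0, 0, 0]},
    {"translation": [0, 0, 2], "rot": [0, 0, 0]},
    {"translation": [0, 0, 3], "rot": [0, 0, 0]},
    {"translation": [0, 0, 2], "rot": [0, 0, 0]},
    {"translation": [0, 0, 0], "rot": [0, 0, 0]},
    {"translation": [0, 0, 0], "rot": [0, 0, 0]},
    {"translation": [0, 0, 0], "rot": [0, 0, 0]},
  ],
  gripper=0,
)

```text
time: 36.02
ee_pos: [0.3836, 0.3467, 0.0778]
tcp_rot: [[-0.949, 0.314, 0.001], [0.314, 0.949, 0.001], [-0.001, 0.001, -1.0]]
force: [0.9, 0.3, -0.5]
gripper_width: 0.0852
```

```bash
python3 -c "
from h import *
go(.3855,.3468,.0338,71.7)"
```

```text
t 36.02 at [0.3836 0.3467 0.0778] yaw 71.7 tilt 0.08 w 85.2 F [ 0.9  0.3 -0.5] 
  turn rad -0.001 then shift cm [-0.18  0.07  4.4 ]
```

Request:
servo_tool(
  commands=[
    {"translation": [-0.18, 0.07, 0], "rot": [0, 0, 0]},
    {"translation": [0, 0, 1.5], "rot": [0, 0, 0]},
    {"translation": [0, 0, 1.5], "rot": [0, 0, 0]},
    {"translation": [0, 0, 0.9], "rot": [0, 0, 0]},
    {"translation": [0, 0, 0.4], "rot": [0, 0, 0]},
    {"translation": [0, 0, 0], "rot": [0, 0, 0]},
    {"translation": [0, 0, 0], "rot": [0, 0, 0]},
    {"translation": [0, 0, 0], "rot": [0, 0, 0]},
  ],
)

```text
time: 37.02
ee_pos: [0.3853, 0.3466, 0.0344]
tcp_rot: [[-0.949, 0.314, 0.001], [0.314, 0.949, 0.001], [-0.0, 0.001, -1.0]]
force: [0.3, -0.1, -0.7]
gripper_width: 0.0851
```

Request:
servo_tool(
  commands=[
    {"translation": [0, 0, 0], "rot": [0, 0, 0]},
    {"translation": [0, 0, 0], "rot": [0, 0, 0]},
    {"translation": [0, 0, 0], "rot": [0, 0, 0]},
    {"translation": [0, 0, 0], "rot": [0, 0, 0]},
  ],
  gripper=78,
)

```text
time: 37.52
ee_pos: [0.3852, 0.3465, 0.0341]
tcp_rot: [[-0.949, 0.314, 0.0], [0.314, 0.949, 0.0], [-0.0, 0.0, -1.0]]
force: [0.7, 1.8, 0.2]
gripper_width: 0.0595
```

Request:
servo_tool(
  commands=[
    {"translation": [0, 0, 0], "rot": [0, 0, 0]},
    {"translation": [0, 0, 0], "rot": [0, 0, 0]},
    {"translation": [0, 0, 0], "rot": [0, 0, 0]},
    {"translation": [0, 0, 0], "rot": [0, 0, 0]},
    {"translation": [0, 0, 0], "rot": [0, 0, 0]},
  ],
  gripper=255,
  newtons=35,
)

```text
time: 38.15
ee_pos: [0.3852, 0.3466, 0.0344]
tcp_rot: [[-0.949, 0.314, 0.0], [0.314, 0.949, 0.001], [-0.0, 0.001, -1.0]]
force: [-0.8, -0.6, 5.8]
gripper_width: 0.0548
```

Request:
servo_tool(
  commands=[
    {"translation": [0, 0, -0.2], "rot": [0, 0, 0]},
    {"translation": [0, 0, -0.5], "rot": [0, 0, 0]},
    {"translation": [0, 0, -1.3], "rot": [0, 0, 0]},
    {"translation": [0, 0, -3], "rot": [0, 0, 0]},
    {"translation": [0, 0, -5], "rot": [0, 0, 0]},
    {"translation": [0, 0, -5], "rot": [0, 0, 0]},
    {"translation": [0, 0, 0], "rot": [0, 0, 0]},
    {"translation": [0, 0, 0], "rot": [0, 0, 0]},
  ],
)

```text
time: 39.15
ee_pos: [0.3849, 0.3462, 0.1841]
tcp_rot: [[-0.949, 0.314, 0.0], [0.314, 0.949, 0.0], [-0.0, 0.0, -1.0]]
force: [-0.7, -0.4, -1.2]
gripper_width: 0.0555
```

```bash
python3 -c "
from h import *
go(.45,-.1,.184,89.5)
go(.404,-.3385,.184,89.5)
s,t=cam('scene'),cam('top')
a=s['color'][90:215,330:460];b=s['color'][235:335,125:225]
g=lambda i:cv2.resize(i,(400,int(400*i.shape[0]/i.shape[1])),interpolation=cv2.INTER_CUBIC)
A,B=g(a),g(b);o=np.zeros((max(len(A),len(B)),800,3),np.uint8);o[:len(A),:400]=A;o[:len(B),400:]=B
cv2.imwrite('pics/lift4.png',o)
for c,b in((s,(130,235,225,330)),(t,(455,235,540,330))):
    q=cv2.approxPolyDP(cv2.convexHull(blob(c,RED,b).astype(np.float32)),4,True)[:,0]
    for p in q: print('   ',onplane(c,p,0.015)[:2].round(4),onplane(c,p,0.0)[:2].round(4))
"
```

```text
t 39.15 at [0.3849 0.3462 0.1841] yaw 71.7 tilt 0.01 w 55.5 F [-0.7 -0.4 -1.2] 
  turn rad -0.311 then shift cm [-6.900e+00 -4.456e+01  1.000e-02]
t 39.15 at [0.3849 0.3462 0.1841] yaw 71.7 tilt 0.01 w 55.5 F [-0.7 -0.4 -1.2] 
  turn rad -0.311 then shift cm [-2.510e+00 -6.845e+01  1.000e-02]
    [ 0.3312 -0.2797] [ 0.3209 -0.2789]
    [ 0.4884 -0.2826] [ 0.48   -0.2819]
    [ 0.4832 -0.3992] [ 0.4747 -0.3999]
    [ 0.3274 -0.3991] [ 0.317  -0.3998]
    [ 0.4839 -0.3989] [ 0.4856 -0.4039]
    [ 0.3263 -0.3994] [ 0.3262 -0.4045]
    [ 0.3271 -0.276 ] [ 0.3271 -0.2796]
    [ 0.4849 -0.2781] [ 0.4866 -0.2817]
```

View pics/lift4.png

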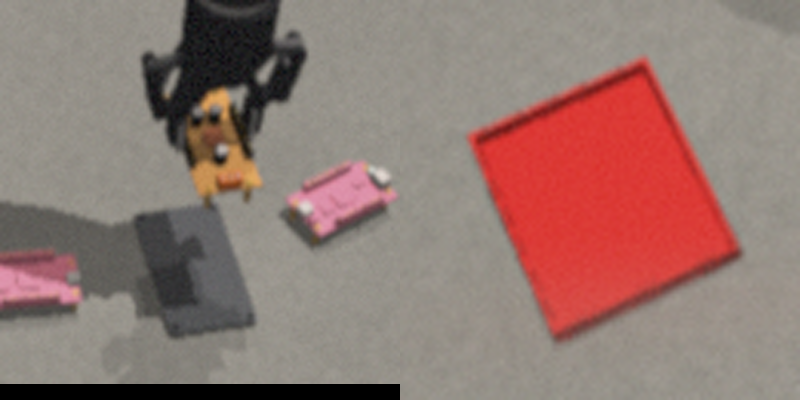

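Tan board held level (crop (225,145)) and the base is empty. Red tray centre is about (0.405, -0.3395), angle -0.5°.

Request:
servo_tool(
  commands=[
    {"translation": [0, 0, 0], "rot": [0, 0, -0.1]},
    {"translation": [0, 0, 0], "rot": [0, 0, -0.1]},
    {"translation": [0, 0, 0], "rot": [0, 0, -0.111]},
    {"translation": [-0.35, -2.3, 0], "rot": [0, 0, 0]},
    {"translation": [-0.77, -4.95, 0], "rot": [0, 0, 0]},
    {"translation": [-0.77, -4.95, 0], "rot": [0, 0, 0]},
    {"translation": [-0.77, -4.95, 0], "rot": [0, 0, 0]},
    {"translation": [-0.77, -4.95, 0], "rot": [0, 0, 0]},
    {"translation": [-0.77, -4.95, 0], "rot": [0, 0, 0]},
    {"translation": [-0.77, -4.95, 0], "rot": [0, 0, 0]},
    {"translation": [-0.77, -4.95, 0], "rot": [0, 0, 0]},
    {"translation": [-0.77, -4.95, 0], "rot": [0, 0, 0]},
    {"translation": [0, -4.9, 0], "rot": [0, 0, 0]},
    {"translation": [0.8, -4.8, 0], "rot": [0, 0, 0]},
    {"translation": [1, -4.8, 0], "rot": [0, 0, 0]},
    {"translation": [1, -4.8, 0], "rot": [0, 0, 0]},
    {"translation": [1, -4, 0], "rot": [0, 0, 0]},
    {"translation": [0, 0, 0], "rot": [0, 0, 0]},
    {"translation": [0, 0, 0], "rot": [0, 0, 0]},
  ],
)

```text
time: 41.62
ee_pos: [0.4056, -0.305, 0.1828]
tcp_rot: [[-1.0, 0.009, -0.002], [0.009, 1.0, 0.002], [0.002, 0.002, -1.0]]
force: [1.1, -0.1, 0.1]
gripper_width: 0.0552
```

```bash
python3 -c "
from h import *
go(.405,-.3395,.0293,89.4)"
```

```text
t 41.62 at [ 0.4056 -0.305   0.1828] yaw 89.5 tilt 0.16 w 55.2 F [ 1.1 -0.1  0.1] 
  turn rad 0.001 then shift cm [ 0.03 -3.45 15.35]
```

Request:
servo_tool(
  commands=[
    {"translation": [0, -2, 0], "rot": [0, 0, 0]},
    {"translation": [0, -1.45, 2], "rot": [0, 0, 0]},
    {"translation": [0, 0, 4], "rot": [0, 0, 0]},
    {"translation": [0, 0, 4], "rot": [0, 0, 0]},
    {"translation": [0, 0, 2], "rot": [0, 0, 0]},
    {"translation": [0, 0, 0.8], "rot": [0, 0, 0]},
    {"translation": [0, 0, 0], "rot": [0, 0, 0]},
    {"translation": [0, 0, 0], "rot": [0, 0, 0]},
    {"translation": [0, 0, 0], "rot": [0, 0, 0]},
  ],
)

```text
time: 42.75
ee_pos: [0.4067, -0.3409, 0.057]
tcp_rot: [[-1.0, 0.009, 0.001], [0.009, 1.0, -0.001], [-0.001, -0.001, -1.0]]
force: [-0.2, -0.5, -1.8]
gripper_width: 0.0552
```

```bash
python3 -c "
from h import *
go(.405,-.3395,.0293,89.4)"
```

```text
t 42.75 at [ 0.4067 -0.3409  0.057 ] yaw 89.5 tilt 0.1 w 55.2 F [-0.2 -0.5 -1.8] 
  turn rad 0.002 then shift cm [0.18 0.14 2.77]
```

Request:
servo_tool(
  commands=[
    {"translation": [0.15, 0.1, 1], "rot": [0, 0, 0]},
    {"translation": [0, 0, 0.9], "rot": [0, 0, 0]},
    {"translation": [0, 0, 0.5], "rot": [0, 0, 0]},
    {"translation": [0, 0, 0.3], "rot": [0, 0, 0]},
    {"translation": [0, 0, 0.1], "rot": [0, 0, 0]},
    {"translation": [0, 0, 0], "rot": [0, 0, 0]},
    {"translation": [0, 0, 0], "rot": [0, 0, 0]},
    {"translation": [0, 0, 0], "rot": [0, 0, 0]},
  ],
)

```text
time: 43.75
ee_pos: [0.4043, -0.3391, 0.0285]
tcp_rot: [[-1.0, 0.009, -0.0], [0.009, 1.0, 0.0], [0.0, 0.0, -1.0]]
force: [-2.1, 2.7, 4.8]
gripper_width: 0.0556
```

Touching down (expected 0.0284). Release.

Request:
servo_tool(
  commands=[
    {"translation": [0, 0, 0], "rot": [0, 0, 0]},
    {"translation": [0, 0, 0], "rot": [0, 0, 0]},
    {"translation": [0, 0, 0], "rot": [0, 0, 0]},
    {"translation": [0, 0, 0], "rot": [0, 0, 0]},
    {"translation": [0, 0, -1], "rot": [0, 0, 0]},
    {"translation": [0, 0, -2], "rot": [0, 0, 0]},
    {"translation": [0, 0, -4], "rot": [0, 0, 0]},
    {"translation": [0, 0, -5], "rot": [0, 0, 0]},
    {"translation": [0, 0, -4], "rot": [0, 0, 0]},
    {"translation": [0, 0, 0], "rot": [0, 0, 0]},
    {"translation": [0, 0, 0], "rot": [0, 0, 0]},
    {"translation": [0, 0, 0], "rot": [0, 0, 0]},
  ],
  gripper=50,
)

```text
time: 45.25
ee_pos: [0.4038, -0.3387, 0.1868]
tcp_rot: [[-1.0, 0.009, -0.002], [0.009, 1.0, 0.001], [0.002, 0.001, -1.0]]
force: [-0.5, 0.1, -1.0]
gripper_width: 0.0688
```

```bash
python3 -c "
from h import *
go(.405,-.3395,.0293,89.4)
s,t=cam('scene'),cam('top')
cv2.imwrite('pics/end.png',cv2.resize(s['color'][130:420,120:480],(720,580),interpolation=cv2.INTER_CUBIC))
print('tan',allrect(s,ORG,(140,240,215,325),.026))
print('blu',allrect(s,BLU,(275,215,340,280),.026),'grn',allrect(s,GRN,(345,210,425,280),.092))
for n,f,b,z in(('blu',BLU,(315,215,385,290),.026),('grn',GRN,(245,155,312,228),.092)):
    try: print('top',n,allrect(t,f,b,z))
    except Exception: print('top',n,'hidden')
"
```

```text
t 45.25 at [ 0.4038 -0.3387  0.1868] yaw 89.5 tilt 0.13 w 68.8 F [-0.5  0.1 -1. ] 
  turn rad 0.002 then shift cm [-0.12 -0.08 15.75]
tan (array([ 404.8, -339.7]), 135, 56, -0.3, np.int64(785))
blu (array([472.9,   7.7]), 101, 60, -6.4, np.int64(419)) grn (array([610.2, 170.6]), 66, 49, 3.7, np.int64(77))
top blu (array([472.6,   9.9]), 100, 60, -6.4, np.int64(710))
top grn (array([608. , 171.9]), 69, 51, 4.6, np.int64(251))
```

View pics/end.png

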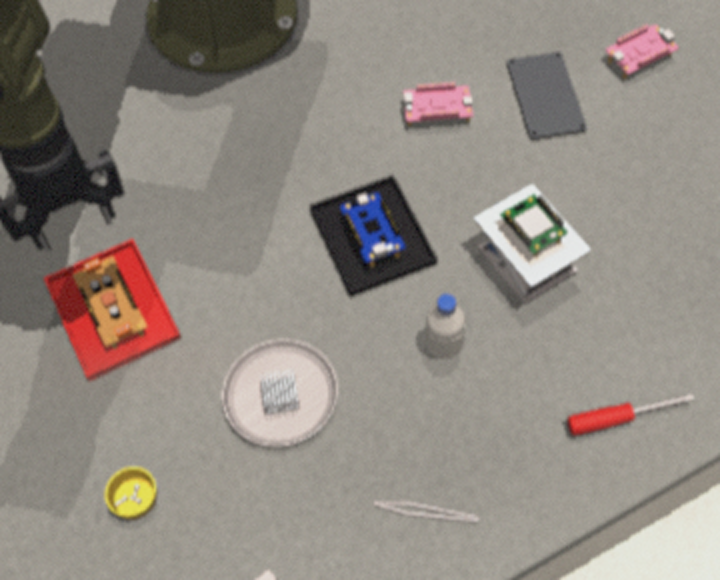

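All four parts stand centred in their places: tan (110,300), blue (372,228), green (533,222), sink (280,390). Bottle and cup are unmoved and the arm is clear, so I'll hand in.

```bash
python3 -c "
from workcell import *
print(hand_in())"
```

```text
the job is handed in; nothing more can be done
None
```

I took the stack apart from the top down, set each part in its own place, and handed the job in at about 45 s of robot time (limit 104 s). No verdict is reported on hand-in.

| Part | Place | Last position check |
|---|---|---|
| Heat sink | Steel dish | Upright and central by eye in the final scene picture; not re-measured in numbers |
| Processor board (green) | Inspection plate | (610, 171) mm scene, (608, 172) mm top; plate centre about (610, 172) mm; angle within about 1° |
| Interface board (blue) | Black tray | (473, 8) mm scene, (473, 10) mm top; tray centre about (474, 9) mm; angle within about 1° |
| Power board (tan) | Red tray | (405, -340) mm, scene view only; tray centre about (405, -339.5) mm; angle within about 1° |

- **Landing heights:** each part met its surface within about 1 mm of the expected height. All four are upright and let go in the last picture.
- **Bystanders:** the solvent bottle and screw cup look unmoved by eye, and the pink look-alikes were not touched.
- **Disagreements between views:** the two cameras differed by about 2 mm throughout, which is within their calibration. In the last stack check before the green board was lifted, the lower boards showed no visible shift. After that, one colour check of the tan board came out unusable because the arm was in the way, and I judged it unmoved from the pictures.

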